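# Hover the cast cover over the instrument box

### The job

Lift the blue cast cover out of the aluminium mould and hold it level, block side up, about 15 mm above the open grey instrument box, turned so that each of its three holes is straight above the matching threaded brass insert, ready for a colleague to put the screws in. Do not let the cover touch the box, and leave the screwdriver, marker, hex key and tape roll lying where they are. Finish while still holding the cover there, motionless.

Things in the scene. Friction and masses are not known exactly. Their poses are not given: they have to be found in the camera images.
- cover: loose blue cast cover, 0.13-0.25 kg: plate 112 (x) x 74 (y) x 6 mm, three 12 mm through holes; mid-plate an upright solid block 40 (x) x 26 (y), top 42 mm above the underside, to be gripped across its 26 mm (y). Origin: centre of underside; z up, x from the two-hole end to the one-hole end. Starts flat in the mould, two-hole end towards the robot (x within 0.4 rad of world x)
- mould: fixed open aluminium mould, 140 (x) x 100 (y) x 24 mm high, straight-walled cavity 115 x 77 mm, 10 mm deep (floor 14 mm above the table): the cover has 1.5 mm play each side, its plate lies 4 mm below the rim, its block stands 32 mm above the rim. Origin: centre of underside, on the table; z up. Mould and box stand side by side, either one on the left
- box: fixed open-topped grey box, 112 (x) x 74 (y) x 50 mm high; inside, three round bosses flush with the rim, each with a brass thread insert (9.6 mm wide, dark 5 mm hole). Two black cable glands stick out 7 mm at its -x end, the two-boss end. Origin: centre of underside, on the table; z up, x from the two-boss to the one-boss end, within 0.4 rad of world x (away from the robot)
- cover_hole0 (a point): centre, at the plate's underside, of the cover's hole 0, left of the two holes at the -x end: (-42, +24) mm in the cover's frame
- cover_hole1 (a point): centre, at the plate's underside, of the cover's hole 1, right of the two holes at the -x end: (-42, -24) mm in the cover's frame
- cover_hole2 (a point): centre, at the plate's underside, of the cover's hole 2, the single hole at the +x end: (+42, 0) mm in the cover's frame
- box_thread0 (a point): centre of the mouth of thread 0, on the box's rim 50 mm above the table, belonging to cover hole 0: the same x and y in the box's frame
- box_thread1 (a point): centre of the mouth of thread 1, on the box's rim 50 mm above the table, belonging to cover hole 1: the same x and y in the box's frame
- box_thread2 (a point): centre of the mouth of thread 2, on the box's rim 50 mm above the table, belonging to cover hole 2: the same x and y in the box's frame
- screwdriver: bystander: red-handled screwdriver, 194 mm long, 25 mm wide, lying on the far left of the work; origin at its underside
- marker: bystander: white marker pen with blue cap, 126 mm long, 13 mm thick, lying between mould and box; origin at its underside
- hex_key_5: bystander: L-shaped steel hex key, 86 mm long, 30 mm wide, 7 mm thick, lying on the far right; origin at its underside
- tape_roll: bystander: roll of beige tape, 92 mm across, 25 mm high, lying on the far right; origin at its underside
Mind the look-alikes: they are no part of the job. There is more than one size of the cover; the one meant has the size given above.

How it is judged (in metres and radians):
On the way:
1. the cover is held clear above the mould or beyond it (z of cover in the frame of mould above 0.04 m and contact force between the fingers and cover above 1 N), for 0.2 s.
At the end, for the whole second after the job is handed in: the cover hangs still in the fingers, block up, level within 5 degrees, underside 5 to 30 mm above the box rim, each hole within 4.5 mm (from above) of its thread; it touches neither box, mould nor bystander; the four bystanders are within 30 mm of where they lay (horizontal distance between cover_hole0 and box_thread0 below 0.0045 m and horizontal distance between cover_hole1 and box_thread1 below 0.0045 m and horizontal distance between cover_hole2 and box_thread2 below 0.0045 m and z of cover in the frame of box between 0.055 and 0.08 m and angle between cover's own z axis and vertical below 0.09 rad and contact force between the fingers and cover above 1 N and contact force between cover and box below 0.1 N and contact force between cover and mould below 0.1 N and linear speed of cover below 0.01 m/s and contact force between cover and screwdriver below 0.1 N and contact force between cover and marker below 0.1 N and contact force between cover and hex_key_5 below 0.1 N and contact force between cover and tape_roll below 0.1 N and distance of each of screwdriver, marker, hex_key_5, tape_roll from where it was at the start of the episode below 0.03 m); the arm keeps its last pose, push and grip.
It fails at once if the cover touches the box (contact force between cover and box above 1 N).
It fails at once if a bystander is pushed more than 30 mm (distance of any of screwdriver, marker, hex_key_5, tape_roll from where it was at the start of the episode above 0.03 m).
It also fails if it takes over 40 s, if anything falls off the work surface, if the arm or the gripper's body presses on something with over 40 N, if the wrist force passes 120 N, or if a joint passes its speed limit or range.

### The arm

A 6-joint arm with a two-finger parallel gripper is mounted at the origin on a cart in front of the work surface, level with it; the furniture and walls round the work are solid. World frame = base frame: x ahead of the robot, y to its left, z up, the work surface at z = 0. Lengths are in m, angles in degrees, forces in N, time in s.
With the tool pointing down it reaches from about 0.3 to 0.75 m from the base axis. Payload 8.5 kg.
Tool frame: the origin (TCP) lies between the finger pads; the fingertips stand env.finger_overhang ahead of it and the grasp point (between the pads) lies 2 mm behind it (env.finger_overhang is the distance from the TCP to the fingertips, in m); z points along the fingers, y is the line along which they close (so a half turn about z gives the same grasp; the last joint's range is limited). The gripper opens to 85 mm and grips with 20 to 120 N. Pads are 22 mm wide; open, the fingers measure 114 mm over their backs; the gripper's body (76 mm by 85 mm) begins 54 mm behind the grasp point. The pads swing forward as they close: fully open they stand 13 mm farther back than shut.
Start: joints at [62.435, 21.807, 74.336, -0, 83.858, -12.336], TCP at [0.144, 0.531, 0.248] pointing down, gripper open.
Joint ranges: [-178.18, 178.18], [-50.72, 133.34], [12.68, 142.11], [-81.47, 261.47], [9.98, 163.14], [-165.26, 165.26]. Speed limits (degrees/s): [136.94, 136.94, 180, 180, 180, 180].

### API

Orientations are given as a 3x3 rotation matrix whose columns are the frame's x, y, z axes.
In Python, from rig import env gives the robot as it stands. The module is installed in compiled form; this text tells all that it offers.
- The arm moves only by the tool jog_arm, never from a script. Its arguments are lists of equal length, an entry for each row: "hand": the finger opening in m, from 0 to 0.0854; "travel": the shift along the world's x, y, z in m, a list of three; "yaw": the turn about the world's z in rad. A call has exactly 5 rows; each row shifts and turns the commanded pose from where the row before left it; what a row does not reach is not made up. A row lasts 1/8 s, in which the tool goes at most 62.5 mm and 10.7 degrees, less where a joint would pass 70% of its speed; a pose out of reach is approached as far as the arm can. A call is refused whole if a number of a shift passes 0.0625 or a number of a turn 0.188, either way. A call with a gripper value outside its range is refused whole. The fingers move at their own pace and stop on an object; "grip_force" is the grip in N (left out, the last holds). Time passes only in rows, so rows that do not move let the fingers close, or fill a call up. It gives the time, the measured TCP pose, the force, the opening and the grip force at its end, in the units of the state.
- env.observe(): the state, without advancing time (a new reading comes with each control period).
- env.get_image(name): name is "side" or "top"; returns the picture (384x512x3 uint8, red, green, blue); there is no depth.
- env.calibration(name): a dict with "fx", "fy", "cx", "cy" (pixels), "position" and "rotation" of the camera in the world. Camera axes: x right, y down, z forward; pixel columns grow to the right and rows downward; lengths in m; the calibration is good to about 2 mm. A picture is of the moment at which its call begins. calibration takes no time and is no camera call.
- env.close_job(): hands the job in; it is judged then, once.
The state is a dict: "time_s": time; "q": joint angles; "qvel": joint speeds; "joint_efforts": joint torques, N m; "position": TCP position; "tool_rot": TCP orientation; "ft_force": force on the tool from outside, world axes, zero at the start; "wrist_torque": the same for the moment, N m; "grip_width": finger opening in m; "gripper_force": force on a finger pad.
Only numpy, scipy, OpenCV 4.12 (cv2) and the standard library are available. Lean on these libraries where they do the work, as an engineer would, in place of code of your own. Each camera call takes 0.05 s, during which the arm holds its last target. There are 200 camera calls.

## Working session

There is one attempt and no reset: what is moved stays moved. The work goes in short steps, Python scripts to look and compute and a tool call to move; the robot and the scene stay as the last step left them, time stands still between calls to the robot, and variables do not carry over. Pictures are saved under pics/ and viewed, at most 10 in all, crops included, and the job is handed in when it is done.

Besides the shell and the picture viewer there is one more tool, called after ">>>" as a command line: name --pt "numbers of a row" for each row, then --argument value for the rest. jog_arm: Moves the arm, as the interface text tells. Its arguments: {"type":"object","properties":{"hand":{"type":"array"},"travel":{"type":"array"},"yaw":{"type":"array"},"grip_force":{"type":"number"}},"required":["hand","travel","yaw"]}

```bash
mkdir -p pics
python3 - <<'E'
from rig import env
import cv2
for n in("top","side"):
    im=env.get_image(n); cv2.imwrite(f"pics/{n}0.png",im[:,:,::-1]); c=env.calibration(n); print(n,c)
s=env.observe();print(s['position'],s['tool_rot'],s['grip_width'],env.finger_overhang,s['time_s'])
E
```

```text
top {'fx': 458.44458986564473, 'fy': 458.44458986564473, 'cx': 257.3992060025186, 'cy': 190.05867127154204, 'position': array([0.2708382 , 0.02400442, 1.43939173]), 'rotation': array([[-0.00191247, -0.98660994,  0.16308636],
       [-0.99977148, -0.00158595, -0.02131846],
       [ 0.02129165, -0.16308986, -0.98638145]])}
side {'fx': 482.33925493568637, 'fy': 482.33925493568637, 'cx': 256.75197553978694, 'cy': 183.36178493321037, 'position': array([ 0.10244997, -0.90042078,  0.90597497]), 'rotation': array([[ 0.91146288, -0.26507309,  0.31459765],
       [-0.41136389, -0.59451388,  0.6908929 ],
       [ 0.00389556, -0.75913734, -0.65091883]])}
[0.14436673 0.53044328 0.24778831] [[-9.64882649e-01  2.62680590e-01 -6.17646109e-04]
 [ 2.62681160e-01  9.64881968e-01 -1.18120800e-03]
 [ 2.85675180e-04 -1.30197110e-03 -9.99999112e-01]] 0.08514601632313452 0.017 0.1
```

View pics/top0.png

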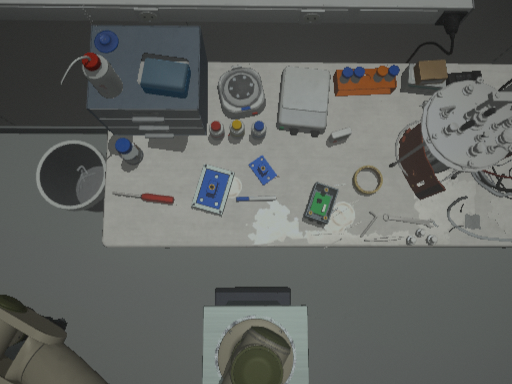

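View pics/side0.png

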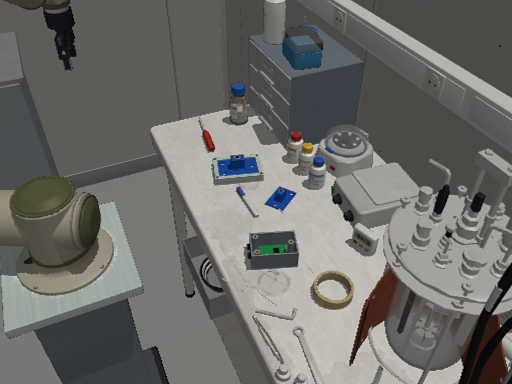

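The top view shows two blue covers: one in the mould at (213,188) and a smaller loose one at (263,170), which is a look-alike. There's also a blue lid on the cabinet at (165,77). I choose the one in the mould. The open box is at (321,203). Next I'll check the choice in an enlarged crop.

Run:
```python
import cv2,numpy as np
im=cv2.imread("pics/top0.png")
def crop(x,y,w,h,k):
    return cv2.resize(im[y:y+h,x:x+w],None,fx=k,fy=k,interpolation=cv2.INTER_CUBIC)
a=crop(185,155,57,68,7);b=crop(296,170,50,68,7)
cv2.imwrite("pics/crop.png",np.hstack([a,b]))
im=cv2.imread("pics/side0.png")
a=crop(205,145,65,45,6);b=crop(240,225,65,50,6)
cv2.imwrite("pics/crops.png",np.vstack([a,b]))
```

```text
(no output)
```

View pics/crop.png

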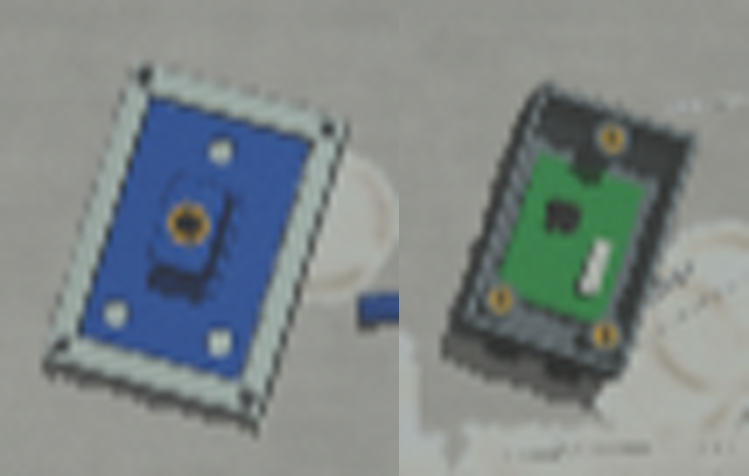

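View pics/crops.png

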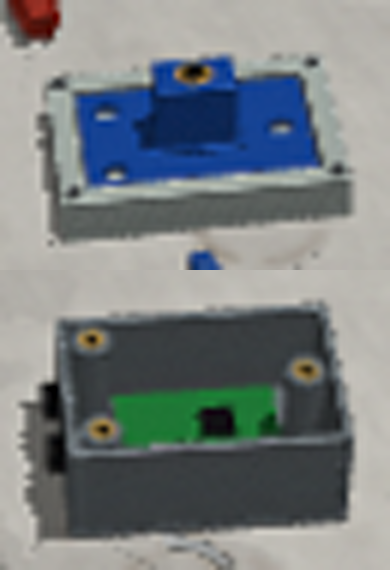

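The crops confirm it: the mould's cover has the large plate, with two holes towards the robot. In the top crop its holes are at (115,314), (219,343) and (220,152). The threads are at (500,299), (605,335) and (612,138). Now I fit both poses from the two cameras.

```bash
cat > h.py <<'E'
import numpy as np
from scipy.optimize import least_squares
from rig import env
P=np.array([[-.042,.024],[-.042,-.024],[.042,0]])
C={n:env.calibration(n) for n in("top","side")}
def proj(n,X):
    c=C[n];p=(np.atleast_2d(X)-c['position'])@c['rotation']
    return np.c_[c['fx']*p[:,0]/p[:,2]+c['cx'],c['fy']*p[:,1]/p[:,2]+c['cy']]
def pts(v,z,P=P):
    c,s=np.cos(v[2]),np.sin(v[2])
    return np.c_[P@np.array([[c,s],[-s,c]])+v[:2],np.full(len(P),z)]
def fit(obs,z,x0=(.5,0,0),P=P):
    f=lambda v:np.concatenate([(proj(n,pts(v,z,P))-o).ravel() for n,o in obs.items()])
    r=least_squares(f,x0);return r.x,r.fun.round(2)
E
python3 - <<'E'
from h import *
A=np.array
def full(p,x,y,k): return (A(p,float)+.5)/k-.5+A([x,y])
ct=full([[115,314],[219,343],[220,152]],185,155,7)
cs=full([[105,114],[115,174],[282,128]],205,145,6)
bt=full([[500-399,299],[605-399,335],[612-399,138]],296,170,7)
bs=full([[92,339-270],[102,429-270],[306,370-270]],240,225,6)
for nm,t,s,z in(("cover",ct,cs,.018),("box",bt,bs,.05)):
    for o in({"top":t},{"side":s},{"top":t,"side":s}): print(nm,list(o),*fit(o,z))
v,_=fit({"top":ct,"side":cs},.018)
# block top brass
for n,u in(("top",full([188,223],185,155,7)),("side",full([194,73],205,145,6))): print(n,proj(n,[v[0],v[1],.056]),u)
E
```

```text
cover ['top'] [ 0.50962435  0.13502484 -0.27388935] [ 0.03  0.07 -0.06  0.06  0.03 -0.13]
cover ['side'] [ 0.5092035   0.13197882 -0.2734073 ] [ 0.14 -0.08  0.07  0.08 -0.21  0.01]
cover ['top', 'side'] [ 0.50963368  0.13403332 -0.2738039 ] [ 0.35  0.07  0.26  0.05  0.34 -0.13  0.03 -0.51 -0.05 -0.37 -0.36 -0.42]
box ['top'] [ 0.46370262 -0.20349405 -0.33979869] [ 0.07 -0.04 -0.04  0.04 -0.03  0.  ]
box ['side'] [ 0.46308941 -0.20502465 -0.33628664] [-0.08  0.   -0.01 -0.02  0.09  0.01]
box ['top', 'side'] [ 0.4634348  -0.20423129 -0.33803241] [ 0.33  0.07  0.24  0.12  0.18  0.08 -0.07 -0.28 -0.04 -0.32  0.07 -0.24]
top [[211.62015827 186.73593032]] [211.42857143 186.42857143]
side [[236.81131018 156.52228298]] [236.91666667 156.75      ]
```

>>> jog_arm --hand '[0.085,0.085,0.085,0.085,0.085]' --pt "0.037 -0.04 0" --pt "0.037 -0.04 0" --pt "0.037 -0.04 0" --pt "0.037 -0.04 0" --pt "0.037 -0.04 0" --yaw '[0,0,0,0,0]' --grip_force 60

```text
time_s: 0.72
position: [0.3303, 0.3292, 0.2482]
tool_rot: [[-0.965, 0.263, -0.0], [0.263, 0.965, -0.0], [0.0, -0.0, -1.0]]
ft_force: [0.5, 0.0, 0.4]
grip_width: 0.085
gripper_force: 0.0
```

>>> jog_arm --hand '[0.085,0.085,0.085,0.085,0.065]' --pt "0.036 -0.039 -0.02" --pt "0.036 -0.039 -0.02" --pt "0.036 -0.039 -0.02" --pt "0.036 -0.039 -0.02" --pt "0.036 -0.039 -0.02" --yaw '[0,0,0,0,0]'

```text
time_s: 1.35
position: [0.5104, 0.1342, 0.1475]
tool_rot: [[-0.965, 0.263, -0.0], [0.263, 0.965, 0.0], [0.0, -0.0, -1.0]]
ft_force: [0.2, 0.4, 0.1]
grip_width: 0.0691
gripper_force: 0.0
```

>>> jog_arm --hand '[0.065,0.065,0.065,0.065,0.065]' --pt "0 0 0" --pt "0 0 0" --pt "0 0 0" --pt "0 0 0" --pt "0 0 0" --yaw '[-0.008,0,0,0,0]'

```text
time_s: 1.98
position: [0.5092, 0.1361, 0.1486]
tool_rot: [[-0.963, 0.269, 0.001], [0.269, 0.963, -0.0], [-0.001, 0.0, -1.0]]
ft_force: [0.1, 0.1, -0.5]
grip_width: 0.0651
gripper_force: 0.0
```

>>> jog_arm --hand '[0.065,0.065,0.065,0.065,0.065]' --pt "0 -0.001 -0.025" --pt "0 0 -0.025" --pt "0 0 -0.02" --pt "0 0 -0.01" --pt "0 0 0" --yaw '[0,0,0,0,0]'

```text
time_s: 2.6
position: [0.5093, 0.1348, 0.0682]
tool_rot: [[-0.963, 0.27, -0.001], [0.27, 0.963, -0.0], [0.001, -0.0, -1.0]]
ft_force: [0.1, -0.8, 0.9]
grip_width: 0.0652
gripper_force: 0.0
```

Run:
```python
from rig import env
import cv2,numpy as np
ims=[]
for n,(x,y,w,h,k) in {"top":(175,150,80,70,6),"side":(200,120,80,70,6)}.items():
    im=env.get_image(n)[:,:,::-1]; ims.append(cv2.resize(im[y:y+h,x:x+w],None,fx=4.9,fy=4.9,interpolation=cv2.INTER_CUBIC))
cv2.imwrite("pics/pre.png",np.hstack(ims)); 
print(np.mean([env.observe()['position'] for _ in range(5)],0))
```

```text
[0.50983683 0.13474828 0.06902326]
```

View pics/pre.png

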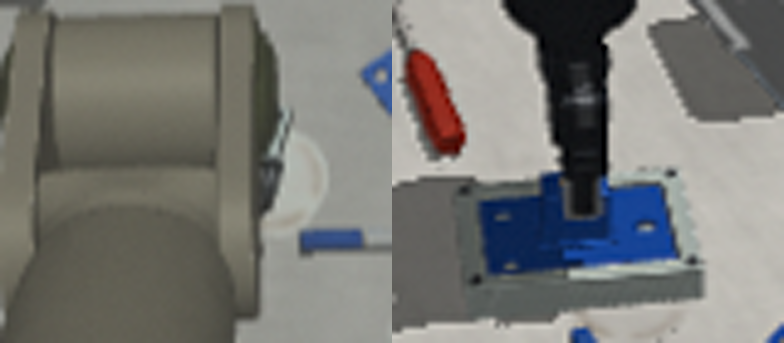

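In the side half, the near finger at about (580,200) hangs in front of the block and roughly central. In the top half the arm hides the cover. I'll go down and close.

>>> jog_arm --hand '[0.065,0.065,0.065,0.065,0.065]' --pt "0 -0.001 -0.01" --pt "0 0 -0.01" --pt "0 0 -0.005" --pt "0 0 0" --pt "0 0 0" --yaw '[0,0,0,0,0]'

```text
time_s: 3.32
position: [0.5096, 0.1337, 0.0435]
tool_rot: [[-0.963, 0.27, 0.0], [0.27, 0.963, -0.0], [-0.0, 0.0, -1.0]]
ft_force: [-0.0, -0.0, 0.3]
grip_width: 0.0651
gripper_force: 0.0
```

>>> jog_arm --hand '[0.04,0.02,0.01,0.01,0.01]' --pt "0 0 0" --pt "0 0 0" --pt "0 0 0" --pt "0 0 0" --pt "0 0 0" --yaw '[0,0,0,0,0]'

```text
time_s: 3.95
position: [0.5097, 0.1338, 0.0436]
tool_rot: [[-0.963, 0.27, 0.001], [0.27, 0.963, 0.0], [-0.001, 0.0, -1.0]]
ft_force: [-2.3, 1.1, 5.0]
grip_width: 0.025
gripper_force: 60.5
```

>>> jog_arm --hand '[0.01,0.01,0.01,0.01,0.01]' --pt "0 0 0" --pt "0 0 0" --pt "0 0 0" --pt "0 0 0" --pt "0 0 0" --yaw '[0,0,0,0,0]'

```text
time_s: 4.58
position: [0.5096, 0.1337, 0.0436]
tool_rot: [[-0.963, 0.27, 0.001], [0.27, 0.963, 0.0], [-0.001, 0.0, -1.0]]
ft_force: [-0.7, 0.8, 5.4]
grip_width: 0.0253
gripper_force: 60.5
```

Gripped at 25 mm. Now I lift slowly, then higher.

>>> jog_arm --hand '[0.01,0.01,0.01,0.01,0.01]' --pt "0 0 0.004" --pt "0 0 0.006" --pt "0 0 0.01" --pt "0 0 0.015" --pt "0 0 0.02" --yaw '[0,0,0,0,0]'

```text
time_s: 5.2
position: [0.5094, 0.1337, 0.0994]
tool_rot: [[-0.963, 0.27, -0.0], [0.27, 0.963, 0.0], [0.0, -0.0, -1.0]]
ft_force: [0.9, -0.2, -2.3]
grip_width: 0.0254
gripper_force: 59.7
```

>>> jog_arm --hand '[0.01,0.01,0.01,0.01,0.01]' --pt "0 0 0.02" --pt "0 0 0.02" --pt "0 0 0.02" --pt "0 0 0" --pt "0 0 0" --yaw '[0,0,0,0,0]'

```text
time_s: 5.82
position: [0.5091, 0.1336, 0.1579]
tool_rot: [[-0.963, 0.27, -0.001], [0.27, 0.963, -0.0], [0.001, -0.0, -1.0]]
ft_force: [-1.0, -0.8, -3.0]
grip_width: 0.0251
gripper_force: 59.7
```

Run:
```python
from h import *
import cv2
s=env.observe();print(s['position'],s['ft_force'],s['wrist_torque'],s['grip_width'])
im=env.get_image("side")[:,:,::-1]
cv2.imwrite("pics/lift.png",cv2.resize(im[80:190,190:300],None,fx=5.4,fy=5.4,interpolation=cv2.INTER_CUBIC))
```

```text
[0.50907785 0.13363089 0.15792923] [-1.03580601 -0.77365451 -3.04060646] [-0.05295109  0.01927638  0.0262451 ] 0.02512465755586113
```

View pics/lift.png

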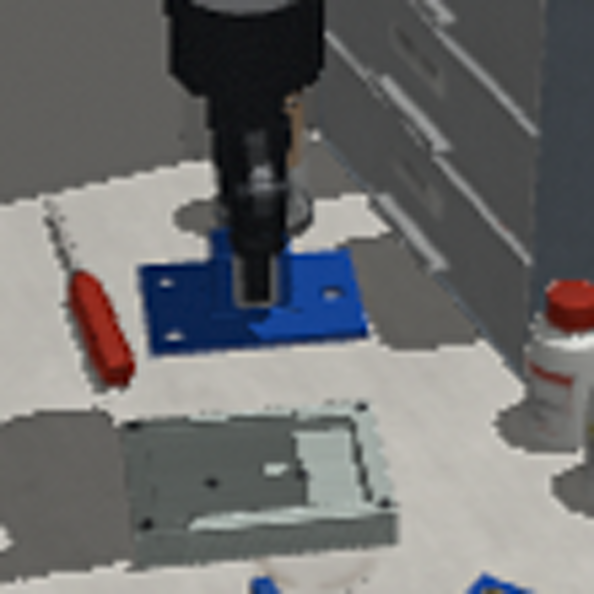

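The cover is held clear of the mould and looks level. Its holes in the crop are at (166,283), (176,337) and (331,293). Next I work out its pose relative to the tool, using the side camera.

Run:
```python
from h import *
o=(np.array([[166,283],[176,337],[331,293.]])+.5)/5.4-.5+[190,80]
for z in(.1295,.1315,.1335): print(*fit({"side":o},z))
# full pose tilt check
from scipy.spatial.transform import Rotation as R
t=R.from_matrix(env.observe()['tool_rot']);print(t.as_euler('ZYX'))
```

```text
[ 0.50984369  0.13498113 -0.24788288] [-0.14  0.04  0.07 -0.14  0.07  0.1 ]
[ 0.50883504  0.1323182  -0.24752991] [-0.17  0.03  0.06 -0.13  0.12  0.09]
[ 0.50782642  0.12965535 -0.24717328] [-0.2   0.02  0.04 -0.11  0.17  0.08]
[ 2.86781866e+00 -1.36819482e-03 -3.14117573e+00]
```

>>> jog_arm --hand '[0.01,0.01,0.01,0.01,0.01]' --pt "-0.003 -0.02 0" --pt "-0.005 -0.035 0" --pt "-0.005 -0.04 0" --pt "-0.005 -0.04 0" --pt "-0.005 -0.04 0" --yaw '[-0.006,-0.006,-0.007,-0.007,-0.007]'

```text
time_s: 6.5
position: [0.4859, -0.0425, 0.1576]
tool_rot: [[-0.953, 0.302, -0.001], [0.302, 0.953, 0.0], [0.001, 0.0, -1.0]]
ft_force: [-0.3, -0.3, -3.2]
grip_width: 0.0251
gripper_force: 59.7
```

>>> jog_arm --hand '[0.01,0.01,0.01,0.01,0.01]' --pt "-0.005 -0.04 0" --pt "-0.005 -0.04 0" --pt "-0.005 -0.035 0" --pt "-0.005 -0.03 0" --pt "-0.003 -0.018 0" --yaw '[-0.007,-0.006,-0.006,-0.006,-0.006]'

```text
time_s: 7.12
position: [0.463, -0.2054, 0.1576]
tool_rot: [[-0.943, 0.333, -0.001], [0.333, 0.943, 0.001], [0.001, 0.0, -1.0]]
ft_force: [-0.2, 0.5, -3.1]
grip_width: 0.0251
gripper_force: 59.7
```

>>> jog_arm --hand '[0.01,0.01,0.01,0.01,0.01]' --pt "0 0 -0.01" --pt "0 0 -0.015" --pt "0 0 -0.01" --pt "0 0 0" --pt "0 0 0" --yaw '[0,0,0,0,0]'

```text
time_s: 7.75
position: [0.4637, -0.2041, 0.1236]
tool_rot: [[-0.944, 0.331, 0.0], [0.331, 0.944, -0.0], [-0.001, -0.0, -1.0]]
ft_force: [-0.3, 0.1, -2.3]
grip_width: 0.0252
gripper_force: 59.7
```

Run:
```python
from h import *
import cv2
s=env.observe();print(s['position'],s['tool_rot'][:,1],s['ft_force'])
a=env.get_image("side")[:,:,::-1];b=env.get_image("top")[:,:,::-1]
f=lambda im,x,y:cv2.resize(im[y:y+90,x:x+80],None,fx=5,fy=5,interpolation=cv2.INTER_CUBIC)
cv2.imwrite("pics/box1.png",np.hstack([f(a,230,190),f(b,280,150)]))
```

```text
[ 0.46371957 -0.20411437  0.12361473] [ 3.30919858e-01  9.43658852e-01 -1.35054696e-04] [-0.31207441  0.05744928 -2.28907162]
```

View pics/box1.png

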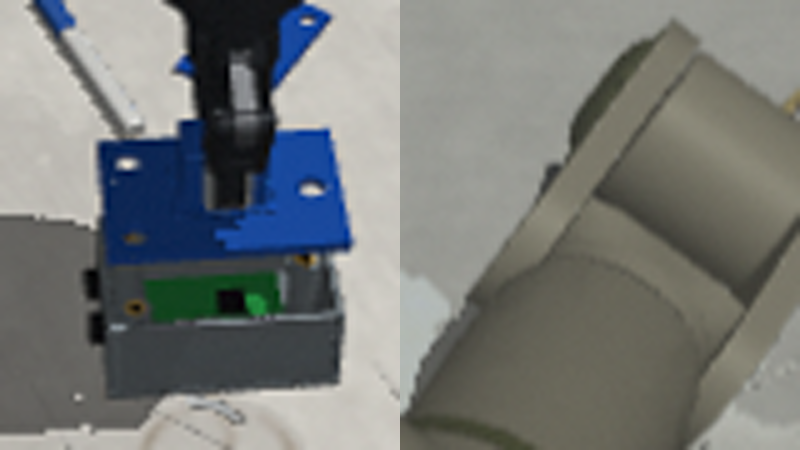

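The side half shows the cover above the box, with its holes at about (127,163), (135,238) and (312,187) and its top corners at (98,143), (330,130), (352,243) and (103,250). Now I fit it against the side-only box pose.

Run:
```python
from h import *
f=lambda p:(np.array(p,float)+.5)/5-.5+[230,190]
h=f([[127,163],[135,238],[312,187]])
z0=.1236-.0296
for dz in(-.002,0,.002): print(dz,*fit({"side":h},z0+.003+dz))
# joint fit with free height/tilt-free: holes + corners
co=f([[98,143],[330,130],[352,243],[103,250]])
Q=np.array([[-.056,.037],[.056,.037],[.056,-.037],[-.056,-.037]])
print(*fit({"side":co},z0+.006,P=Q))
g=lambda v:np.r_[(proj("side",pts(v,v[3]+.003))-h).ravel(),(proj("side",pts(v,v[3]+.006,Q))-co).ravel()*.5]
r=least_squares(g,[.46,-.2,-.33,z0]);print(r.x,r.fun.round(2))
```

```text
-0.002 [ 0.46460395 -0.20263451 -0.33079123] [-0.01 -0.02  0.28 -0.13 -0.28  0.18]
0 [ 0.46374834 -0.20435718 -0.33057287] [-0.04 -0.04  0.26 -0.11 -0.22  0.17]
0.002 [ 0.46289276 -0.2060798  -0.33035268] [-0.08 -0.05  0.23 -0.09 -0.16  0.16]
[ 0.46322046 -0.20466488 -0.36417921] [-0.3  -0.88  0.25 -0.13 -0.2   0.13  0.25  0.79]
[ 0.46328739 -0.20512492 -0.34573673  0.09463125] [ 0.04 -0.16  0.03 -0.21 -0.19  0.45 -0.23 -0.32  0.02 -0.25  0.09 -0.14
  0.35  0.52]
```

It agrees with the box pose to within 1 mm. I'll go down to about 15 mm above the rim.

>>> jog_arm --hand '[0.01,0.01,0.01,0.01,0.01]' --pt "0 0 -0.008" --pt "0 0 -0.01" --pt "0 0 -0.007" --pt "0 0 -0.003" --pt "0 0 0" --yaw '[-0.002,0,0,0,0]'

```text
time_s: 8.48
position: [0.4634, -0.2043, 0.0951]
tool_rot: [[-0.943, 0.333, -0.0], [0.333, 0.943, 0.0], [0.0, 0.0, -1.0]]
ft_force: [0.8, -0.4, -2.2]
grip_width: 0.0252
gripper_force: 59.7
```

>>> jog_arm --hand '[0.01,0.01,0.01,0.01,0.01]' --pt "0 0 0" --pt "0 0 0" --pt "0 0 0" --pt "0 0 0" --pt "0 0 0" --yaw '[0,0,0,0,0]'

```text
time_s: 9.1
position: [0.4635, -0.2043, 0.0953]
tool_rot: [[-0.943, 0.333, 0.0], [0.333, 0.943, -0.0], [-0.0, -0.0, -1.0]]
ft_force: [0.7, -0.0, -2.5]
grip_width: 0.0253
gripper_force: 59.7
```

Run:
```python
from h import *
import cv2
s=env.observe();print(s['position'],s['tool_rot'][:,1],s['ft_force'])
a=env.get_image("side")[:,:,::-1]
cv2.imwrite("pics/box2.png",cv2.resize(a[190:280,230:320],None,fx=6.5,fy=6.5,interpolation=cv2.INTER_CUBIC))
```

```text
[ 0.46346776 -0.20432141  0.09534544] [ 3.33295859e-01  9.42822290e-01 -1.45205644e-05] [ 0.67753272 -0.0366612  -2.45221367]
```

View pics/box2.png

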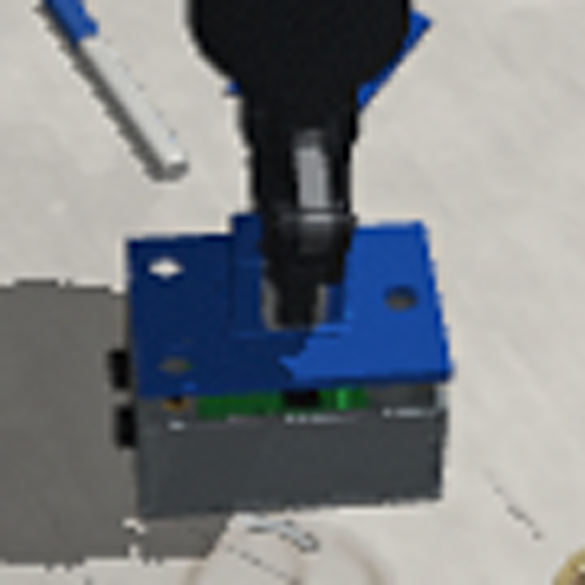

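The picture shows the cover level over the box with a clear gap. Its edges are parallel to the rim, and the holes are at (164,267), (175,365) and (401,297). I'll hand it in.

Run:
```python
from h import *
h=(np.array([[164,267],[175,365],[401,297.]])+.5)/6.5-.5+[230,190]
v,r=fit({"side":h},.0687);print(v,r)
d=np.linalg.norm(pts(v,0)-pts((.4631,-.2050,-.3363),0),axis=1);print(d)
if d.max()<.0035: print(env.close_job())
```

```text
[ 0.46346794 -0.20429957 -0.32301878] [-0.05 -0.02  0.28 -0.14 -0.24  0.18]
[0.00029856 0.00049386 0.00134512]
the job is handed in; nothing more can be done
None
```

The job is handed in: the cover is held still and level about 15 mm above the box, and the last side-camera fit put each hole within about 1.4 mm of its thread; the verdict was not shown to me.

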